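# Moisture reading on the lid of a finished pine chest

## Robot

A 6-joint arm with a two-finger parallel gripper is mounted at the origin on a cart in front of the work surface, level with it; the furniture and walls round the work are solid. World frame = base frame: x ahead of the robot, y to its left, z up, the work surface at z = 0. Lengths are in m, angles in rad, forces in N, time in s.
With the tool pointing down it reaches from about 0.25 to 0.775 m from the base axis. Payload 4 kg.
Tool frame: the origin (TCP) lies at the very end of the fingers, on their centre line; the grasp point (between the pads) lies 19 mm behind it; z points along the fingers, y is the line along which they close (so a half turn about z gives the same grasp; the last joint's range is limited). The gripper opens to 94 mm and grips with 3 to 60 N. Pads are 16 mm wide; open, the fingers measure 119 mm over their backs; the gripper's body (75 mm by 177 mm) begins 78 mm behind the grasp point.
Start: joints at [1.242, 0.087, 1.371, -0, 1.684, -0.103], TCP at [0.123, 0.536, 0.206] pointing down, gripper open.
Joint ranges: [-3.1, 3.1], [-0.76, 2.03], [0.27, 2.55], [-1.08, 4.22], [0.17, 2.65], [-2.57, 2.57]. Speed limits (rad/s): [2.79, 2.79, 3.14, 3.14, 3.14, 3.14].

## Interface

Orientations are given as [roll, pitch, yaw] about the fixed x, y, z axes, in that order (R = Rz(yaw) Ry(pitch) Rx(roll)).
In Python, from bench import robot gives the robot as it stands. The module is installed in compiled form; this text tells all that it offers.
- The arm moves only by the tool move_arm, never from a script. Its argument "deltas" is one flat list of numbers, 7 for each row, row after row: the turn, a rotation vector about the tool's x, y, z in rad, then the shift along the tool's x, y, z in cm, then the closure, from -1 (fully open) to 1 (shut). A call has 1 to 8 rows; each row is the pose to reach, as a shift and turn from the pose commanded when the call began, along the tool's axes at that moment; what a row does not reach only later rows make up. A row lasts 1/10 s, in which the tool goes at most 50 mm and 8.59 degrees, less where a joint would pass 70% of its speed; a pose out of reach is approached as far as the arm can. A call with a gripper value outside its range is refused whole. The fingers move at their own pace and stop on an object; the grip force is fixed at half the most. Time passes only in rows, so rows that repeat a pose let the fingers close. It gives the time, the measured TCP pose, the force, the opening and the grip force at its end, in the units of the state.
- robot.get_obs(): the state, without advancing time (a new reading comes with each control period).
- robot.snapshot(name): name is "scene" or "top" or "wrist"; returns a dict with "image" (384x512x3 uint8, red, green, blue), "depth" (384x512 float32, m along the optical axis (not along the pixel's ray), 0 where there is no reading), "fov_y" (degrees; the focal length in pixels is half the picture's height over the tangent of half this angle, whatever the lens; pixels are square), "cx", "cy" (the principal point, pixels), "D" ([k1, k2, p1, p2, k3] as OpenCV has them; the pictures are not rectified), "origin" and "orientation" of the camera in the world; the wrist camera has in their place "T_tool_cam" (4x4, takes a point from camera to tool coordinates, whose origin is the TCP and whose axes are the flange's). Camera axes: x right, y up, looking along -z (the intrinsics and any distortion apply to the point x, -y, -z); pixel columns grow to the right and rows downward; lengths in m; the calibration is good to about 2 mm. A picture is of the moment at which its call begins: read the wrist's pose just before it.
- robot.close_job(): hands the job in; it is judged then, once.
The state is a dict: "time": time; "joint_positions": joint angles; "qvel": joint speeds; "joint_torque": joint torques, N m; "tool_pos": TCP position; "ee_rot": TCP orientation; "wrist_force": force on the tool from outside, world axes, zero at the start; "wrist_torque": the same for the moment, N m; "width": finger opening in m; "finger_force": force on a finger pad.
Only numpy, scipy, OpenCV 4.12 (cv2) and the standard library are available. Lean on these libraries where they do the work, as an engineer would, in place of code of your own. Each camera call takes 0.05 s, during which the arm holds its last target. There are 200 camera calls.

## Task

The little pine chest is ready for oil, so check how dry its lid is: first lower the hinged lid gently until it is fully shut, then lift the yellow moisture meter out of its wooden stand and touch its two sprung contact pins on the pencil cross on top of the lid. Keep the meter upright, with the pair of pins in line with the grain (the long way of the lid), and press only lightly, so that the spring gives about half way and never bottoms. Finish while holding the meter still like that for its reading, without letting go, and leave the other things on the bench where they are.

Things in the scene. Friction and masses are not known exactly. Their poses are not given: they have to be found in the camera images.
- chest: Open-topped pine chest fixed to the bench, 170 mm deep (its x), 240 mm long (its y), 100 mm high with its 18 mm feet, without the lid; origin at the centre of its underside, z up. Its front (-x side) faces the robot more or less; the hinges are on the far (+x) long side. Its floor lies 30 mm above the bench. The plinth and the lid stand 4 mm proud of it at the ends.
- lid (a joint): Angle of the chest's lid in rad: 0 = shut and level, grows as it opens upwards and backwards (1.57 = upright). It starts open. Friction hinges: the lid (0.35 kg) stays at any angle and is pushed shut with about 0.5 to 3 N at its front edge; it meets its stop at 0.
- lid_hinge (a point): On the hinge line, at mid length, 100 mm above the bench; the axes turn with the lid: -x runs in the lid from the hinge to its front edge, y along the hinge and the grain, z out of the lid's outer (top) face. The lid is a flat board 178 mm from hinge to front edge, 248 mm long, and lies between z = 0 and z = 14 mm of this frame.
- lid_front (a point): Middle of the lid's front edge, on its outer (top) face, 178 mm from the hinge line; moves with the lid, axes as lid_hinge. 114 mm above the bench when shut.
- cross (a point): Centre of the dark pencil cross (40 x 28 mm, drawn 2 mm thick, the longer line along the grain) on the lid's outer (top) face, 111 mm from the hinge line and 40 mm to the +y side of the lid's middle; y lies along the grain and the lid's length, z out of the face (up when the lid is shut, 114 mm above the bench).
- stand: Pine block 76 x 92 x 46 mm fixed to the bench, origin at the centre of its underside, with a vertical mortise 29.5 x 45.5 mm, in which the meter's foot stands 26 mm deep (mortise floor 20 mm above the bench, with a slot for the pins).
- meter: Yellow hand-held moisture meter, 0.2 kg, standing upright in the stand; body 26 mm thick (its x), 42 mm wide (its y), 130 mm high; origin at the centre of the underside of its foot, z up to its top, display on the -x face. In the stand its top is 150 mm above the bench, the upper 104 mm stand free; it is drawn straight up and can be gripped over its width or its thickness, at 105 to 115 mm above its foot (the pads near its top, clear of the gripper's own body).
- pin_tips (a point): Midpoint between the tips of the two steel contact pins, which lie 24 mm apart along the meter's y, 12 mm below its foot when not pressed.
- pins (a joint): How far the two pins (one sprung carrier) are pushed up into the meter, m: 0 = free, 0.010 = bottomed. Spring: 1.8 N to start, then 0.6 N per mm (4.8 N at half travel, 0.005).
- jar: Glass jar of hardware with a teal lid, 60 mm across, 109 mm high, standing loose; a bystander. Origin at the centre of its underside.
- pencil: Flat carpenter pencil, about 180 mm long, 8 mm thick, lying loose; a bystander. Origin under its middle.
- tape: Yellow tape measure, 61 x 76 x 66 mm, standing loose; a bystander. Origin under its middle.

How it is judged:
By the outcome, as a careful person would: the job done as asked, in the order asked, and still so for the second after the job is handed in, while the arm keeps its last pose, push and grip.
It also fails if it takes over 59 s, if anything falls off the work surface, if the arm or the gripper's body presses on something with over 40 N, if the wrist force passes 120 N, or if a joint passes its speed limit or range.

## Working session

There is one attempt and no reset: what is moved stays moved. The work goes in short steps, Python scripts to look and compute and a tool call to move; the robot and the scene stay as the last step left them, time stands still between calls to the robot, and variables do not carry over. Pictures are saved under pics/ and viewed, at most 10 in all, crops included, and the job is handed in when it is done.

Besides the shell and the picture viewer there is one more tool, called as a command line: name --argument value ..., lists and objects as JSON in quotes. move_arm: Moves the arm, as the interface text tells. Its arguments: {"type":"object","properties":{"deltas":{"type":"array","items":{"type":"number"}}},"required":["deltas"]}

```bash
mkdir -p pics
cat > h.py <<'E'
import numpy as np, cv2, pickle
from bench import robot
from scipy.spatial.transform import Rotation as R
def snap(n):
    o=robot.get_obs(); s=robot.snapshot(n)
    f=s["image"].shape[0]/2/np.tan(np.radians(s["fov_y"])/2)
    s["K"]=np.array([[f,0,s["cx"]],[0,f,s["cy"]],[0,0,1]])
    if n=="wrist":
        T=np.array(s["T_tool_cam"]); Rt=R.from_euler("xyz",o["ee_rot"]).as_matrix()
        s["R"]=Rt@T[:3,:3]; s["o"]=Rt@T[:3,3]+np.array(o["tool_pos"])
    else:
        q=np.array(s["orientation"]); s["o"]=np.array(s["origin"])
        s["R"]=q if q.shape==(3,3) else (R.from_euler("xyz",q) if q.size==3 else R.from_quat(q)).as_matrix()
    return s
def rays(s,px):
    u=cv2.undistortPoints(np.array(px,float).reshape(-1,1,2),s["K"],np.array(s["D"],float)).reshape(-1,2)
    return np.c_[u[:,0],-u[:,1],-np.ones(len(u))]@s["R"].T   # unit optical depth
def onz(s,px,z):
    d=rays(s,px); return s["o"]+d*((z-s["o"][2])/d[:,2])[:,None]
def cloud(s):
    h,w=s["depth"].shape; v,u=np.mgrid[:h,:w]
    P=s["o"]+rays(s,np.c_[u.ravel(),v.ravel()])*s["depth"].reshape(-1,1)
    return P.reshape(h,w,3)
def save(s,n,box=None):
    im=s["image"][:,:,::-1]
    if box: im=cv2.resize(im[box[1]:box[3],box[0]:box[2]],None,fx=box[4],fy=box[4],interpolation=cv2.INTER_CUBIC)
    cv2.imwrite("pics/"+n,im)
E
python3 - <<'E'
from h import *
a=snap("scene");b=snap("top");pickle.dump((a,b),open("s0.pkl","wb"))
for s in(a,b): print(s["o"],s["orientation"] if "orientation" in s else"",s["fov_y"],s["D"])
print(robot.get_obs())
save(a,"scene0.png");save(b,"top0.png")
E
```

```text
[-0.04063449 -0.8127705   0.80039349] [ 0.93292884  0.01472234 -0.63182778] 44.521920634205856 [-0.19125173  0.          0.          0.          0.        ]
[ 0.34494432 -0.0181456   1.12239069] [ 0.16583253 -0.02011418 -1.56200589] 49.40046581590832 [-0.09400684  0.          0.          0.          0.        ]
{'time': 0.1, 'joint_positions': array([ 1.24187878e+00,  8.78889001e-02,  1.37207439e+00, -4.22072064e-05,
        1.68356540e+00, -1.03114711e-01]), 'qvel': array([-0.00053658, -0.00110955, -0.00312306, -0.00158287, -0.00049856,
       -0.00315755]), 'joint_torque': array([ 2.52428850e-03, -3.41250336e+01, -3.03301942e+01,  7.20334821e-02,
        3.03359097e-02, -1.11930829e-04]), 'tool_pos': array([0.12301144, 0.53557999, 0.20443151]), 'ee_rot': array([-3.13966259e+00, -1.57554086e-04,  2.91578495e+00]), 'wrist_force': array([ 0.93952768, -1.07255609,  0.03710329]), 'wrist_torque': array([-0.03155206,  0.00011304, -0.03653025]), 'finger_force': 0.0, 'width': 0.09390942559048102}
```

View pics/scene0.png

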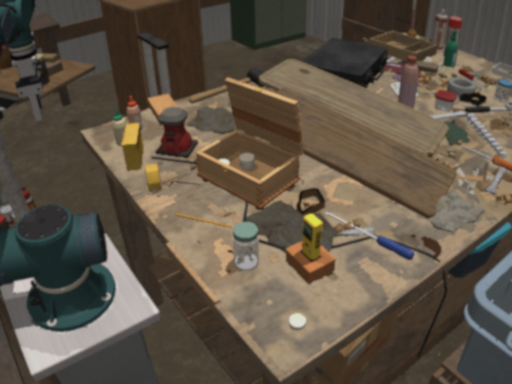

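View pics/top0.png

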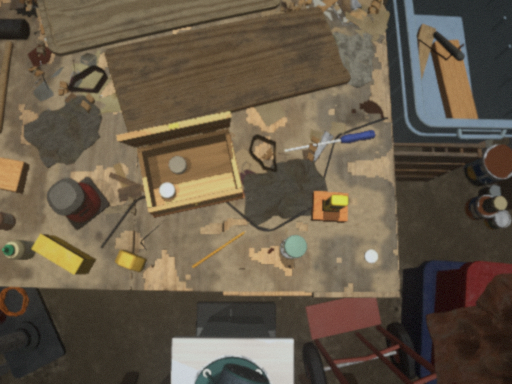

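The scene view shows the chest with its lid up at about (250,150), and the meter in its stand at (312,245). The jar is at (245,245) and the pencil at (205,220). In the top view the chest is at (190,170), the lid edge runs (120,135)-(230,118), the stand is at (330,207), the meter top at (338,201), the jar at (294,246) and the pencil at (218,250).

Run:
```python
from h import *
a,b=pickle.load(open("s0.pkl","rb"))
A,B=cloud(a),cloud(b)
def rect(P,name):
    r=cv2.minAreaRect(P[:,:2].astype(np.float32)); print(name,len(P),"c",np.round(r[0],4),"size",np.round(r[1],4),"ang",round(r[2],2),"z",np.round(np.percentile(P[:,2],[5,50,95]),4))
def reg(C,box):
    m=np.zeros(C.shape[:2],bool); m[box[1]:box[3],box[0]:box[2]]=1; return m
# chest
m=reg(B,(110,105,250,220)); P=B[m]
rect(P[(P[:,2]>.092)&(P[:,2]<.106)],"rim top")
L=P[P[:,2]>.13]; rect(L,"lid top cam"); print("lid zmax",np.sort(L[:,2])[-20:].round(4)[::5])
m=reg(A,(190,70,305,205)); Q=A[m]; Lq=Q[(Q[:,2]>.13)]
# keep near lid
c0=L[:,:2].mean(0); Lq=Lq[np.linalg.norm(Lq[:,:2]-c0,axis=1)<.16]
c=Lq.mean(0);
for _ in range(4):
    n=np.linalg.svd(Lq-c,full_matrices=False)[2][2]; r=(Lq-c)@n; k=abs(r)<.006; Lq=Lq[k]; c=Lq.mean(0)
print("lid inner plane n",n.round(4),"c",c.round(4),len(Lq),"std",r[k].std())
# yellow meter in each
for s,C,box,nm in((a,A,(290,200,345,285),"scene"),(b,B,(305,180,360,230),"top")):
    h=cv2.cvtColor(s["image"],cv2.COLOR_RGB2HSV); m=reg(C,box)
    y=m&cv2.inRange(h,(22,120,60),(35,255,255)).astype(bool)
    P=C[y]; print(nm,"yellow",y.sum()); 
    t=P[P[:,2]>.14]; 
    if len(t)>5: rect(t,"metertop")
    P=C[m]; st=P[(P[:,2]>.038)&(P[:,2]<.054)]; rect(st,"stand")
# all tall things on bench
for (nm,box) in(("jar",(275,230,315,265)),("tape",(110,245,150,275)),("yellowbox",(25,230,90,275)),("pencil",(185,230,250,272))):
    P=B[reg(B,box)]; zt=.004 if nm=="pencil" else .03; rect(P[P[:,2]>zt],nm)
```

```text
rim top 1853 c [0.6141 0.1191] size [0.2511 0.2493] ang 12.88 z [0.0943 0.0988 0.1033]
lid top cam 2164 c [0.5922 0.0824] size [0.4869 0.2191] ang 46.34 z [0.1318 0.233  0.2771]
lid zmax [1.1224 1.1224 1.1224 1.1224]
lid inner plane n [-0.9529 -0.2262 -0.202 ] c [0.6414 0.1197 0.2071] 2863 std 0.0017536150779175611
scene yellow 609
metertop 189 c [ 0.2421 -0.5327] size [0.795  0.0394] ang 47.57 z [0.1416 0.1478 0.1505]
stand 890 c [ 0.5323 -0.203 ] size [0.2389 0.0999] ang 58.26 z [0.039  0.044  0.0488]
top yellow 239
metertop 185 c [ 0.4325 -0.1401] size [0.0368 0.298 ] ang 28.65 z [0.1435 0.1484 0.1523]
stand 681 c [ 0.4945 -0.2527] size [0.094  0.0774] ang 86.11 z [0.041  0.0452 0.049 ]
jar 526 c [ 0.3806 -0.0969] size [0.0579 0.163 ] ang 4.82 z [0.0572 0.1058 0.1097]
tape 407 c [0.3348 0.1438] size [0.3207 0.0498] ang 84.76 z [0.0363 0.0601 0.0665]
yellowbox 1401 c [0.3376 0.2687] size [0.5671 0.088 ] ang 82.65 z [0.0387 0.0971 0.101 ]
pencil 767 c [0.376  0.0445] size [0.1085 0.1712] ang 0.56 z [0.0041 0.0054 0.009 ]
```

```bash
cat >> h.py <<'E'
def pick(s,box,lo,hi):
    C=cloud(s); m=np.zeros(C.shape[:2],bool); m[box[1]:box[3],box[0]:box[2]]=1
    m&=(s["depth"]>.1)&(C[...,2]>lo)&(C[...,2]<hi); m=cv2.erode(m.astype(np.uint8),np.ones((2,2)))>0
    n,l,st,_=cv2.connectedComponentsWithStats(m.astype(np.uint8)); 
    return C[l==1+np.argmax(st[1:,4])]
def rect(P,name):
    r=cv2.minAreaRect(P[:,:2].astype(np.float32)); print(name,len(P),"c",np.round(r[0],4),"size",np.round(r[1],4),"ang",round(r[2],2),"z",np.round(np.percentile(P[:,2],[5,50,95]),4)); return r
E
python3 - <<'E'
from h import *
a,b=pickle.load(open("s0.pkl","rb"))
rect(pick(b,(110,105,250,220),.085,.112),"rim")
L=pick(b,(110,105,250,220),.25,.30); rect(L,"lidtop")
L=pick(a,(190,70,305,205),.14,.30); rect(L,"lid scene")
y=np.array([-np.sin(.231),np.cos(.231)]);x=np.array([y[1],-y[0]])
print("along y",np.percentile(L[:,:2]@y,[1,99]),"zmax",np.percentile(L[:,2],99))
rect(pick(a,(285,205,345,285),.13,.16),"meter scene");rect(pick(b,(305,180,360,230),.13,.165),"meter top")
rect(pick(b,(305,180,360,230),.036,.056),"stand top")
rect(pick(b,(275,230,315,265),.08,.13),"jar");rect(pick(b,(110,245,150,275),.03,.09),"tape")
E
```

```text
rim 1341 c [0.5734 0.1132] size [0.174  0.2365] ang 13.28 z [0.0886 0.0983 0.1019]
lidtop 750 c [0.6274 0.1261] size [0.0136 0.2434] ang 13.12 z [0.2549 0.2736 0.2767]
lid scene 2719 c [0.6392 0.1256] size [0.042  0.2497] ang 15.14 z [0.15   0.2157 0.2727]
along y [-0.14646052  0.0946913 ] zmax 0.27484562738636853
meter scene 215 c [ 0.4937 -0.2575] size [0.0261 0.0381] ang 5.16 z [0.1325 0.1457 0.1497]
meter top 178 c [ 0.4916 -0.2533] size [0.0425 0.023 ] ang 89.28 z [0.1369 0.1482 0.1521]
stand top 563 c [ 0.4932 -0.2534] size [0.0915 0.0742] ang 86.63 z [0.0416 0.0452 0.0488]
jar 414 c [ 0.3844 -0.1499] size [0.0543 0.0533] ang 61.16 z [0.0956 0.1063 0.1096]
tape 346 c [0.3456 0.265 ] size [0.0632 0.0349] ang 66.44 z [0.0367 0.0614 0.0665]
```

```bash
cat >> h.py <<'E'
XC=np.array([np.cos(.229),np.sin(.229)]);YC=np.array([-XC[1],XC[0]])
def deltas(wps,cmd=None):
    """wps: (x,y,z,yaw) tool-down world poses -> rows [rotvec, cm]; cmd: commanded pose (x,y,z,yaw)"""
    if cmd is None:
        o=robot.get_obs(); p=np.array(o["tool_pos"]); Rt=R.from_euler("xyz",o["ee_rot"])
    else: p=np.array(cmd[:3]); Rt=R.from_euler("xyz",[np.pi,0,cmd[3]])
    for w in wps:
        t=R.from_euler("xyz",[np.pi,0,w[3]])
        print(np.round((Rt.inv()*t).as_rotvec(),3),np.round(Rt.inv().apply(np.array(w[:3])-p)*100,2))
E
python3 - <<'E'
from h import *
c=(.123,.536,.206,2.9158)
e=.72*XC-.0205*YC
print(e); deltas([(*e,.36,1.80)],c); deltas([(*e,.25,1.80)],c)
print("after at yaw1.8, path from (s.72,z.25):")
for t in np.linspace(1.36,0,24):
    s=.672-.16*np.cos(t)+.014*np.sin(t)+.0125; z=.1+.16*np.sin(t)+.014*np.cos(t)
    print(round(t,2),round(100*(s-.72),1),round(100*(.25-z),1))
E
```

```text
[0.70585717 0.14347787]
[ 0.    -0.     1.116] [-65.59 -25.21 -15.4 ]
[ 0.    -0.     1.116] [-65.59 -25.21  -4.4 ]
after at yaw1.8, path from (s.72,z.25):
1.36 -5.5 -0.9
1.3 -6.5 -0.8
1.24 -7.4 -0.6
1.18 -8.3 -0.3
1.12 -9.2 -0.0
1.06 -10.1 0.3
1.01 -10.9 0.7
0.95 -11.8 1.2
0.89 -12.6 1.7
0.83 -13.3 2.3
0.77 -14.1 2.9
0.71 -14.8 3.5
0.65 -15.4 4.2
0.59 -16.1 4.9
0.53 -16.6 5.7
0.47 -17.2 6.5
0.41 -17.6 7.3
0.35 -18.1 8.1
0.3 -18.4 9.0
0.24 -18.8 9.9
0.18 -19.1 10.8
0.12 -19.3 11.7
0.06 -19.4 12.7
0.0 -19.6 13.6
```

move_arm --deltas '[0,0,0.14,-2,-1,-4,1,0,0,0.28,-5,-2,-7,1,0,0,0.42,-9,-3.5,-10,1,0,0,0.56,-13,-5,-13,1,0,0,0.7,-17.5,-6.7,-15.4,1,0,0,0.84,-22,-8.4,-15.4,1,0,0,0.98,-26.5,-10.1,-15.4,1,0,0,1.116,-31,-11.8,-15.4,1]'

```text
time: 0.9
tool_pos: [0.3989, 0.3513, 0.3595]
ee_rot: [3.141, -0.0, 1.794]
wrist_force: [-1.0, 1.1, -0.4]
width: 0.0334
finger_force: 0.0
```

move_arm --deltas '[0,0,0,-3.4,3.1,0,1,0,0,0,-6.8,6.3,0,1,0,0,0,-10.2,9.4,0,1,0,0,0,-13.6,12.6,0,1,0,0,0,-17,15.7,0,1,0,0,0,-20.4,18.9,0,1,0,0,0,-23.8,22,0,1,0,0,0,-27.2,25.2,0,1]'

```text
time: 1.7
tool_pos: [0.7058, 0.1436, 0.3589]
ee_rot: [-3.141, -0.0, 1.8]
wrist_force: [1.0, -0.1, 1.0]
width: 0.0007
finger_force: 0.0
```

move_arm --deltas '[0,0,0,0,0,3,1,0,0,0,0,0,6,1,0,0,0,0,0,9,1,0,0,0,0,0,11,1,0,0,0,0,0,11,1]'

```text
time: 2.2
tool_pos: [0.703, 0.1446, 0.2435]
ee_rot: [-3.131, -0.001, 1.8]
wrist_force: [-0.6, 0.4, -0.6]
width: 0.0003
finger_force: 0.0
```

move_arm --deltas '[0,0,0,0,-2,-0.5,1,0,0,0,0,-4,-0.9,1,0,0,0,0,-5.5,-0.9,1,0,0,0,0,-6.5,-0.8,1,0,0,0,0,-7.4,-0.6,1,0,0,0,0,-8.3,-0.3,1,0,0,0,0,-9.2,0,1,0,0,0,0,-10.1,0.3,1]'

```text
time: 3.0
tool_pos: [0.6073, 0.1221, 0.2493]
ee_rot: [3.136, 0.0, 1.8]
wrist_force: [1.3, 0.2, 1.0]
width: 0.0007
finger_force: 0.9
```

Run:
```python
from h import *
s=snap("scene");save(s,"scene1.png",(150,50,350,220,4))
print(robot.get_obs()["tool_pos"],robot.get_obs()["ee_rot"],robot.get_obs()["wrist_force"])
```

```text
[0.60592019 0.12185757 0.24884199] [3.13815641e+00 4.06361418e-04 1.79992187e+00] [ 0.90742901  0.48368004 -0.01783214]
```

View pics/scene1.png

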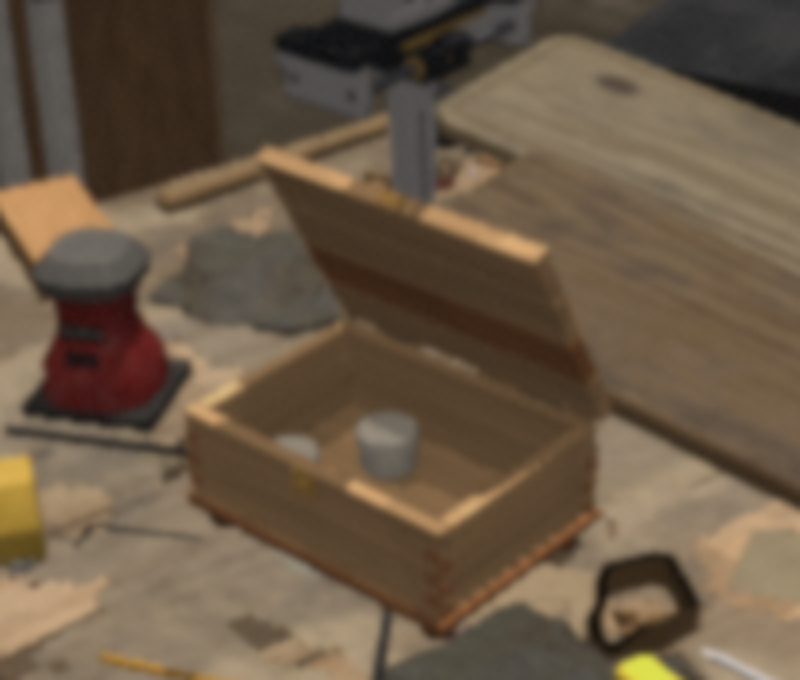

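The fingers are behind the lid at about (410,190) and have brought it down to roughly 60°. It stays where they leave it, so I'll carry on along the arc.

move_arm --deltas '[0,0,0,0,-0.8,0.4,1,0,0,0,0,-1.7,0.9,1,0,0,0,0,-2.5,1.4,1,0,0,0,0,-3.2,2.0,1,0,0,0,0,-4.0,2.6,1,0,0,0,0,-4.7,3.2,1,0,0,0,0,-5.3,3.9,1,0,0,0,0,-6,4.6,1]'

```text
time: 3.85
tool_pos: [0.5478, 0.1083, 0.2002]
ee_rot: [3.141, 0.0, 1.8]
wrist_force: [0.9, 1.0, 0.6]
width: 0.0005
finger_force: 0.6
```

move_arm --deltas '[0,0,0,0,-0.5,0.8,1,0,0,0,0,-1.1,1.6,1,0,0,0,0,-1.5,2.4,1,0,0,0,0,-2,3.2,1,0,0,0,0,-2.3,4.1,1,0,0,0,0,-2.7,5,1,0,0,0,0,-3,5.9,1,0,0,0,0,-3.2,6.6,1]'

```text
time: 4.65
tool_pos: [0.5163, 0.101, 0.1334]
ee_rot: [-3.141, -0.0, 1.8]
wrist_force: [0.9, 0.2, 1.2]
width: 0.0005
finger_force: 0.4
```

move_arm --deltas '[0,0,0,0,-0.1,0.4,1,0,0,0,0,-0.1,0.8,1,0,0,0,0,-0.2,1.1,1,0,0,0,0,-0.2,1.4,1,0,0,0,0,-0.2,1.6,1,0,0,0,0,-0.2,1.8,1]'

```text
time: 5.25
tool_pos: [0.5147, 0.1006, 0.1164]
ee_rot: [-3.141, -0.0, 1.8]
wrist_force: [-0.1, -0.1, 1.0]
width: 0.0007
finger_force: 0.4
```

move_arm --deltas '[0,0,0,0,0,0.1,1,0,0,0,0,0,0.2,1,0,0,0,0,0,0.2,1]'

```text
time: 5.55
tool_pos: [0.5148, 0.1006, 0.1144]
ee_rot: [3.141, -0.0, 1.8]
wrist_force: [0.1, -0.3, 0.5]
width: 0.0004
finger_force: 0.0
```

move_arm --deltas '[0,0,0,0,0,0.1,1,0,0,0,0,0,0.2,1,0,0,0,0,0,0.2,1]'

```text
time: 5.85
tool_pos: [0.515, 0.1006, 0.1142]
ee_rot: [3.14, 0.0, 1.8]
wrist_force: [-2.5, -0.4, 6.6]
width: 0.0007
finger_force: 3.4
```

The lid is on its stop: the tip reads z=0.1142 m with 6.6 N. Next I'll rise and go to above the stand.

move_arm --deltas '[0,0,0,0,0,-4,1,0,0,0,0,0,-8,0.5,0,0,0.05,-4.5,-1.4,-11,0,0,0,0.1,-9,-2.8,-13,-0.5,0,0,0.15,-13.5,-4.2,-14,-1,0,0,0.2,-18,-5.6,-14,-1,0,0,0.25,-22.5,-7,-14,-1,0,0,0.29,-27,-8.4,-14,-1]'

```text
time: 6.65
tool_pos: [0.494, -0.1835, 0.2527]
ee_rot: [3.14, 0.0, 1.508]
wrist_force: [1.5, -0.2, -0.2]
width: 0.053
finger_force: 0.0
```

move_arm --deltas '[0,0,0,-3.5,-0.6,0,-1,0,0,0,-7,-1.1,0,-1,0,0,0,-7,-1.1,0,-1]'

```text
time: 6.95
tool_pos: [0.4779, -0.2545, 0.2516]
ee_rot: [-3.14, 0.001, 1.504]
wrist_force: [1.5, -1.3, 0.5]
width: 0.0769
finger_force: 0.0
```

Run:
```python
from h import *
w=snap("wrist");b=snap("top");a=snap("scene");pickle.dump((a,b,w),open("s1.pkl","wb"))
o=robot.get_obs();print(o["tool_pos"],o["ee_rot"],o["width"])
im=np.hstack([cv2.resize(w["image"],(400,300)),cv2.resize(b["image"][100:230,110:250],(323,300),interpolation=cv2.INTER_CUBIC)])
cv2.imwrite("pics/w1.png",im[:,:,::-1])
rect(pick(b,(110,105,250,220),.105,.125),"lid shut top")
rect(pick(a,(180,90,310,205),.108,.122),"lid shut scene")
rect(pick(a,(285,205,345,285),.138,.16),"meter scene")
```

```text
[ 0.47909528 -0.25018452  0.25228136] [ 3.14154321e+00 -8.96070926e-04  1.50978001e+00] 0.08868435339512867
lid shut top 6734 c [0.5705 0.1125] size [0.1786 0.2448] ang 13.42 z [0.1098 0.1129 0.1159]
lid shut scene 2625 c [0.5715 0.109 ] size [0.1804 0.2468] ang 12.82 z [0.1104 0.1129 0.1152]
meter scene 161 c [ 0.4941 -0.2575] size [0.0232 0.0384] ang 0.27 z [0.14   0.1475 0.1502]
```

View pics/w1.png

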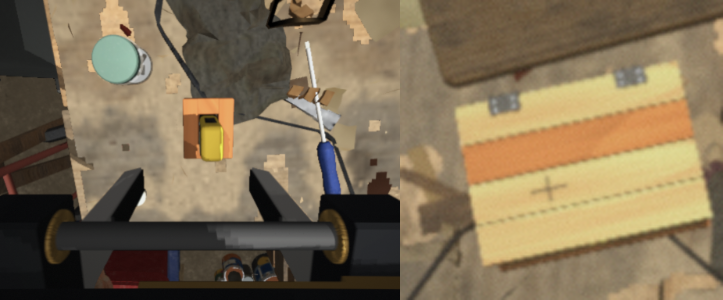

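The left panel (wrist view) shows the meter in its stand at (211,140) and the jar at (118,60). The right panel (top crop) shows the lid shut with the cross at (548,188).

Run:
```python
from h import *
a,b,w=pickle.load(open("s1.pkl","rb"))
box=(230,120,310,215)
r=rect(pick(w,box,.143,.157),"meter top wrist")
rect(pick(w,box,.036,.056),"stand wrist")
L=pick(w,box,.06,.157);rect(L,"meter body")
# cross in top and scene images, by darkness against local lid colour
for s,bx,nm in((b,(163,170,186,193),"top"),(a,None,"scene")):
    g=cv2.cvtColor(s["image"],cv2.COLOR_RGB2GRAY).astype(np.float32)
    if bx is None:
        P=s["guess"]=None; Q=np.array([*(.561*XC+.0195*YC),.114])
        q=(Q-s["o"])@s["R"]; c=cv2.projectPoints(np.array([[q[0],-q[1],-q[2]]]),np.zeros(3),np.zeros(3),s["K"],np.array(s["D"]))[0].ravel(); bx=tuple(int(v) for v in (c[0]-12,c[1]-9,c[0]+12,c[1]+9)); print(c)
    k=cv2.morphologyEx(g,cv2.MORPH_CLOSE,np.ones((7,7)))-g
    k=k[bx[1]:bx[3],bx[0]:bx[2]]; t=k>0.45*k.max(); v,u=np.nonzero(t); wt=k[t]
    P=onz(s,np.c_[u+bx[0],v+bx[1]],.114)[:,:2]; m=cv2.minAreaRect(P.astype(np.float32))
    print(nm,len(P),"mean",np.average(P,axis=0,weights=wt).round(4),"rect",m)
    print("\n".join("".join("#" if x else "." for x in row) for row in t))
```

```text
meter top wrist 1212 c [ 0.4968 -0.2523] size [0.0407 0.0242] ang 86.71 z [0.1475 0.1504 0.1519]
stand wrist 3028 c [ 0.4972 -0.2524] size [0.0908 0.0748] ang 86.76 z [0.0456 0.0469 0.0482]
meter body 1542 c [ 0.4959 -0.2515] size [0.0422 0.0258] ang 87.39 z [0.1034 0.15   0.1518]
top 46 mean [0.5353 0.1472] rect ((0.5344091653823853, 0.14612790942192078), (0.03400128334760666, 0.04747867211699486), 12.19576644897461)
.......................
.......................
.......................
.......................
.......................
.......................
.......................
..........#............
..........##...........
...........#...........
..........##...####....
.........#######.......
.....########..........
....####...##..........
...........##..........
...........##..........
............#..........
.......................
......................#
.................##....
............###........
........##.............
...##..................
[229.50539716 148.0745335 ]
scene 27 mean [0.54   0.1475] rect ((0.540614902973175, 0.1478317826986313), (0.026609528809785843, 0.019117414951324463), 66.38390350341797)
........................
........................
........................
........................
........................
........................
........................
........##..............
........########........
.........#######........
..........######........
..........###...#.......
........................
........................
........................
........................
........................
........................
```

move_arm --deltas '[0,0,0,-0.1,0.9,0,-1,0,0,0,-0.1,1.7,2,-1,0,0,0,-0.1,1.7,6,-1,0,0,0,-0.1,1.7,10,-1,0,0,0,-0.1,1.7,13,-1,0,0,0,-0.1,1.7,14.1,-1,0,0,0,-0.1,1.7,14.1,-1,0,0,0,-0.1,1.7,14.1,-1]'

```text
time: 7.9
tool_pos: [0.4972, -0.2527, 0.1133]
ee_rot: [3.139, 0.001, 1.511]
wrist_force: [0.1, 0.3, 0.1]
width: 0.0936
finger_force: 0.0
```

Run:
```python
from h import *
w=snap("wrist");pickle.dump(w,open("s2.pkl","wb"))
o=robot.get_obs();print(o["tool_pos"],o["ee_rot"],o["width"])
a,b,_=pickle.load(open("s1.pkl","rb"))
C=cloud(w);m=(w["depth"]>.03)&(C[...,2]>.143)&(C[...,2]<.16)
h=cv2.cvtColor(w["image"],cv2.COLOR_RGB2HSV);m&=cv2.inRange(h,(20,110,50),(36,255,255))>0
P=C[m]
if len(P)>20: rect(P,"meter top near"); v,u=np.nonzero(m);print(u.min(),u.max(),v.min(),v.max())
save(w,"w2.png")
g=cv2.cvtColor(b["image"],cv2.COLOR_RGB2GRAY).astype(np.float32)
k=(cv2.morphologyEx(g,cv2.MORPH_CLOSE,np.ones((7,7)))-g)[175:187,163:186];t=k>.35*k.max();v,u=np.nonzero(t)
P=onz(b,np.c_[u+163,v+175],.114)[:,:2];print("cross",np.average(P,axis=0,weights=k[t]),cv2.minAreaRect(P.astype(np.float32)))
```

```text
[ 0.49747499 -0.25306587  0.11394437] [3.13775610e+00 1.96989960e-03 1.51053844e+00] 0.09418072309972468
meter top near 3835 c [ 0.4962 -0.2499] size [0.0372 0.026 ] ang 87.67 z [0.1458 0.1504 0.1517]
220 274 209 282
cross [0.5395991  0.14849487] ((0.539645254611969, 0.14845620095729828), (0.021418118849396706, 0.030892662703990936), 47.00276184082031)
```

View pics/w2.png

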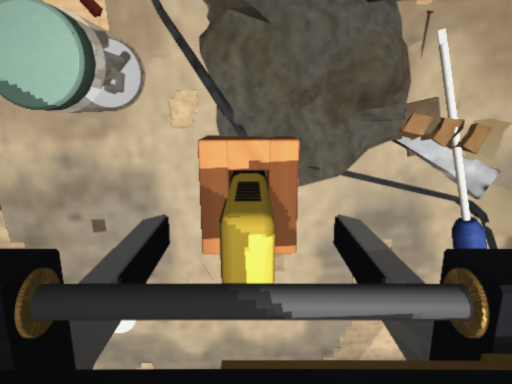

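The meter is centred between the open fingers, with the fingers at (150,240) and (355,240). Closing now.

move_arm --deltas '[0,0,0,0.1,-0.1,0.2,0,0,0,0,0.1,-0.1,0.2,1,0,0,0,0.1,-0.1,0.2,1,0,0,0,0.1,-0.1,0.2,1,0,0,0,0.1,-0.1,0.2,1,0,0,0,0.1,-0.1,0.2,1,0,0,0,0.1,-0.1,0.2,1,0,0,0,0.1,-0.1,0.2,1]'

```text
time: 8.75
tool_pos: [0.4949, -0.2516, 0.1094]
ee_rot: [-3.142, -0.0, 1.51]
wrist_force: [0.4, -0.7, 0.1]
width: 0.0334
finger_force: 0.0
```

move_arm --deltas '[0,0,0,0,0,0,1,0,0,0,0,0,0,1,0,0,0,0,0,0,1,0,0,0,0,0,0,1]'

```text
time: 9.15
tool_pos: [0.495, -0.2516, 0.1094]
ee_rot: [-3.142, -0.0, 1.51]
wrist_force: [-0.4, 0.2, -0.8]
width: 0.0259
finger_force: 30.0
```

move_arm --deltas '[0,0,0,0,0,-0.8,1,0,0,0,0,0,-2,1,0,0,0,0,0,-3.8,1,0,0,0,0,0,-6,1,0,0,0,0,0,-9,1,0,0,0,0,0,-12,1,0,0,0,0,0,-15,1,0,0,0,0,0,-17,1]'

```text
time: 9.95
tool_pos: [0.4954, -0.2519, 0.2835]
ee_rot: [3.137, 0.002, 1.51]
wrist_force: [0.9, 0.6, -2.4]
width: 0.0258
finger_force: 30.0
```

Run:
```python
from h import *
# next: above lid short of the cross
deltas([(.539,.148,.28,1.80)],(.495,-.2516,.2794,1.51))
```

```text
[ 0.    0.   -0.29] [40.15  1.96 -0.06]
```

move_arm --deltas '[0,0,-0.01,1.5,0.1,0,1,0,0,-0.04,5,0.3,0,1,0,0,-0.07,9,0.5,0,1,0,0,-0.11,13,0.7,0,1,0,0,-0.15,17,0.9,0,1,0,0,-0.19,21,1.1,0,1,0,0,-0.23,25,1.3,0,1,0,0,-0.29,28,1.4,0,1]'

```text
time: 10.75
tool_pos: [0.525, 0.0305, 0.2783]
ee_rot: [-3.14, -0.002, 1.805]
wrist_force: [0.6, -0.0, -2.1]
width: 0.0255
finger_force: 30.0
```

Run:
```python
from h import *
w=snap("wrist");o=robot.get_obs();print(o["tool_pos"],o["ee_rot"],o["wrist_force"],o["width"])
pickle.dump(w,open("s3.pkl","wb"));save(w,"w3.png")
```

```text
[0.52506223 0.03449144 0.27824629] [-3.1410161  -0.00585435  1.81122479] [-0.6446998   1.51317778 -1.17287105] 0.025752959947361084
```

View pics/w3.png

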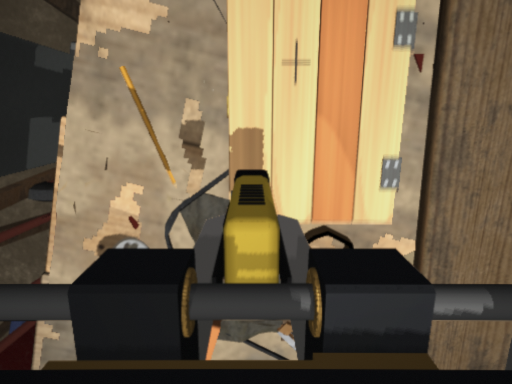

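The cross is clear of the gripper at (296,62) and the meter is held upright at (250,230). I'll let the arm settle and then measure both.

move_arm --deltas '[0,0,0,0,0,0,1,0,0,0,0,0,0,1,0,0,0,0,0,0,1]'

```text
time: 11.1
tool_pos: [0.5257, 0.0263, 0.279]
ee_rot: [-3.141, -0.0, 1.798]
wrist_force: [0.1, 0.5, -1.9]
width: 0.0259
finger_force: 30.0
```

Run:
```python
from h import *
w=snap("wrist");o=robot.get_obs();print(o["tool_pos"],o["ee_rot"],o["wrist_force"],o["width"])
pickle.dump(w,open("s4.pkl","wb"))
g=cv2.cvtColor(w["image"],cv2.COLOR_RGB2GRAY).astype(np.float32)
x0,y0,x1,y1=279,32,313,95
k=(cv2.morphologyEx(g,cv2.MORPH_CLOSE,np.ones((9,9)))-g)[y0:y1,x0:x1];t=k>.4*k.max()
n,l,st,_=cv2.connectedComponentsWithStats(t.astype(np.uint8),connectivity=8);t=l==1+np.argmax(st[1:,4])
v,u=np.nonzero(t);P=onz(w,np.c_[u+x0,v+y0],.114)[:,:2]
print(u.min()+x0,u.max()+x0,v.min()+y0,v.max()+y0)
col=t.sum(0);row=t.sum(1);cu=np.argmax(col);cv=np.argmax(row);print("centre px",cu+x0,cv+y0)
A=np.array([[q,r] for q,r in zip(u,v) if abs(q-cu)<4 and abs(r-cv)>4]);B=np.array([[q,r] for q,r in zip(u,v) if abs(r-cv)<4 and abs(q-cu)>4])
PA=onz(w,A+[x0,y0],.114)[:,:2];PB=onz(w,B+[x0,y0],.114)[:,:2]
def line(P): return P.mean(0),cv2.fitLine(P.astype(np.float32),cv2.DIST_L2,0,.01,.01).ravel()[:2]
(a,da),(b,db)=line(PA),line(PB)
s=np.linalg.solve(np.c_[da,-db],b-a);X=a+s[0]*da
print("cross",X,"ends mid",a,b,"grain angle",np.degrees(np.arctan2(da[1],da[0]))%180,"short",np.degrees(np.arctan2(db[1],db[0]))%180)
P=pick(w,(225,0,425,225),.106,.122);rect(P,"lid")
# seam and lid edges: front edge grain angle
C=cloud(w);m=(w["depth"]>.1)&(abs(C[...,2]-.114)<.006)
E=[]
for r in range(10,120,4):
    c=np.nonzero(m[r,180:300])[0]; E.append([180+c[0],r])
E=onz(w,E,.114)[:,:2];_,d=line(E);print("front edge angle",np.degrees(np.arctan2(d[1],d[0]))%180)
# meter tilt: yellow points side
h=cv2.cvtColor(w["image"],cv2.COLOR_RGB2HSV);my=(cv2.inRange(h,(20,110,40),(36,255,255))>0)&(w["depth"]>.03)&(C[...,2]>.2)
my[:165]=0;Q=C[my];Q=Q[Q[:,2]>np.percentile(Q[:,2],60)];rect(Q,"meter top")
```

```text
[0.52575989 0.02611377 0.27917806] [-3.14101969e+00 -8.46636416e-06  1.79800217e+00] [ 0.33982721 -0.35744112 -1.65180599] 0.025762725692446958
281 309 38 80
centre px 295 59
cross [0.54227582 0.14773826] ends mid [0.54209213 0.14853338] [0.54234461 0.14775408] grain angle 103.00881 short 12.953163
lid 35743 c [0.5779 0.0993] size [0.1803 0.2158] ang 12.83 z [0.1137 0.115  0.1165]
front edge angle 102.73003
meter top 1982 c [0.5206 0.0408] size [0.0484 0.0515] ang 64.74 z [0.3201 0.3207 0.3219]
```

move_arm --deltas '[0,0,0,2,0.7,0,1,0,0,0,5,1.8,0,1,0,0,0,8,3,1,1,0,0,0,10.5,3.9,2.5,1,0,0,0,11.5,4.2,4,1,0,0,0,11.5,4.2,5,1,0,0,0,11.5,4.2,5.4,1,0,0,0,11.5,4.2,5.4,1]'

```text
time: 11.95
tool_pos: [0.5405, 0.147, 0.2247]
ee_rot: [-3.14, 0.0, 1.798]
wrist_force: [-0.5, 0.6, -1.7]
width: 0.0256
finger_force: 30.0
```

Run:
```python
from h import *
a=snap("scene");b=snap("top");w=snap("wrist");o=robot.get_obs();print(o["tool_pos"],o["ee_rot"],o["wrist_force"])
pickle.dump((a,b,w),open("s5.pkl","wb"))
im=np.hstack([cv2.resize(a["image"][80:200,180:310],(390,360),interpolation=cv2.INTER_CUBIC),cv2.resize(w["image"],(410,360))])
cv2.imwrite("pics/s5.png",im[:,:,::-1])
```

```text
[0.54125318 0.14760534 0.22652563] [3.13982053e+00 2.46695980e-04 1.79826041e+00] [-0.4985515   0.44451835 -1.79396827]
```

View pics/s5.png

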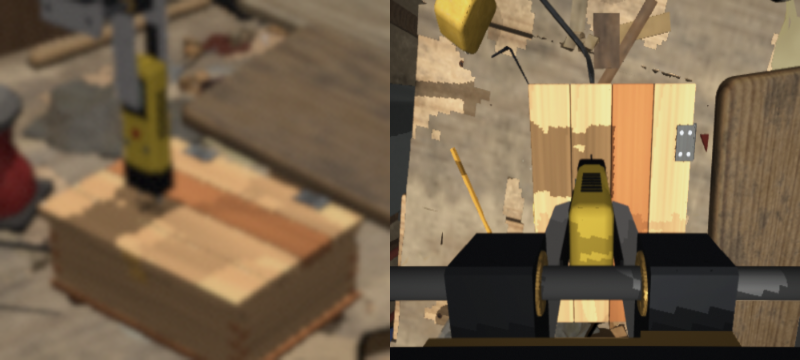

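The scene crop shows the meter upright just above the lid, with its foot at (150,185). In the wrist view the meter hides the cross. I'll check the meter's position against the cross using the scene camera alone.

Run:
```python
from h import *
a,b,w=pickle.load(open("s5.pkl","rb"));a1,b1,_=pickle.load(open("s1.pkl","rb"))
P=pick(a,(205,80,250,160),.13,.20)
S=P[:,:2]@XC;T=P[:,:2]@YC;print(len(P),"s",np.percentile(S,[1,5,50,95,99]),"t",np.percentile(T,[1,5,50,95,99]))
for lo in(.14,.155,.17,.185):
    k=abs(P[:,2]-lo)<.008; q=P[k,:2].astype(np.float32); print(lo,k.sum(),"centre from near corner",np.percentile(S[k],6)+.013,np.percentile(T[k],6)+.021)
t=np.array([.5412,.1476]);print("tcp s,t",t@XC,t@YC)
for n,c in(("scene",(.540,.1475)),("top",(.5396,.1485)),("wrist",(.5423,.1477))): print(n,np.array(c)@XC,np.array(c)@YC)
# crisper scene cross: subpixel by fold of dark patch
g=cv2.cvtColor(a1["image"],cv2.COLOR_RGB2GRAY).astype(np.float32)
print(g[151:165,218:244].astype(int) if 0 else g[142:156,220:240].astype(int))
```

```text
287 s [0.54581941 0.5467401  0.55017746 0.56800587 0.57094876] t [-0.00514435 -0.00379471  0.00448686  0.03163907  0.03452796]
0.14 50 centre from near corner 0.5602061109193766 0.017792600010325503
0.155 76 centre from near corner 0.5597721836980686 0.016543995828973323
0.17 79 centre from near corner 0.5598593165003828 0.017479808848879855
0.185 74 centre from near corner 0.559948827311815 0.017818571068187065
tcp s,t 0.5605771234310813 0.020892311641705887
scene 0.5593857503939608 0.02106732674511653
top 0.5592231965830113 0.02213202212809979
wrist 0.5616711070796363 0.02073999691262657
[[188 189 189 188 184 178 172 167 155 146 142 139 139 141 142 142 142 142
  143 143]
 [185 185 188 188 188 186 187 183 176 167 158 147 142 142 141 141 142 142
  142 143]
 [182 183 184 185 186 186 187 189 186 184 177 167 157 149 143 139 138 139
  141 141]
 [181 181 181 181 180 177 178 184 186 188 186 180 170 159 154 147 142 138
  138 140]
 [181 180 180 180 173 161 159 166 174 179 181 174 165 165 171 167 158 148
  146 140]
 [184 183 181 180 174 162 151 149 151 157 161 157 157 170 182 183 178 173
  166 154]
 [185 185 184 182 179 172 162 147 138 134 140 147 159 173 184 187 188 186
  184 176]
 [183 184 184 185 183 177 165 146 137 139 148 154 157 165 174 182 187 188
  189 187]
 [181 180 181 182 183 179 166 154 155 162 167 168 164 161 163 173 183 187
  188 189]
 [181 180 178 175 178 178 175 174 177 180 179 178 175 170 170 176 182 185
  186 188]
 [183 183 180 177 175 176 180 183 184 185 184 183 181 179 179 179 182 183
  184 184]
 [183 183 184 181 180 181 183 183 183 184 185 184 184 184 183 183 182 183
  183 183]
 [183 184 183 184 183 183 185 184 184 181 182 184 182 184 185 183 183 183
  182 183]
 [183 183 184 184 184 184 185 185 186 183 182 181 179 182 184 185 185 184
  184 183]]
```

Run:
```python
from h import *
a,b,w=pickle.load(open("s5.pkl","rb"))
h=cv2.cvtColor(a["image"],cv2.COLOR_RGB2HSV);m=cv2.inRange(h,(20,110,30),(36,255,255));o=a["o"][:2]
def bear(px): d=rays(a,px)[:,:2]; return np.arctan2(d[:,1],d[:,0])
c=np.array([.5412,.1476]);D=np.linalg.norm(c-o)
f=lambda p:np.arctan2(p[1]-o[1],p[0]-o[0])
L=f(c-.013*XC+.021*YC);Rr=f(c+.013*XC-.021*YC)
g=cv2.cvtColor(a["image"],cv2.COLOR_RGB2GRAY).astype(int)
for r in range(104,136,4):
    u=np.nonzero(m[r,205:250])[0]+205
    if len(u)<4: continue
    bl,br=bear([[u[0]-.5,r],[u[-1]+.5,r]]); print(r,u[0],u[-1],"lateral err mm L,R",round((bl-L)*D*1e3,1),round((br-Rr)*D*1e3,1))
print("cross vs tcp lateral mm",(bear([[229.2,148.0]])-f(c))*D*1e3)
```

```text
104 226 235 lateral err mm L,R -21.5 0.1
108 228 235 lateral err mm L,R -26.2 0.6
112 228 234 lateral err mm L,R -25.6 3.8
116 221 235 lateral err mm L,R -6.2 1.6
120 221 235 lateral err mm L,R -5.5 2.2
124 221 236 lateral err mm L,R -4.8 -0.0
128 221 235 lateral err mm L,R -4.0 3.2
132 222 236 lateral err mm L,R -6.0 1.1
cross vs tcp lateral mm [-0.43706862]
```

move_arm --deltas '[0,0,0,0,0,0.3,1,0,0,0,0,0,0.6,1,0,0,0,0,0,0.8,1,0,0,0,0,0,1.0,1,0,0,0,0,0,1.1,1,0,0,0,0,0,1.1,1,0,0,0,0,0,1.1,1]'

```text
time: 12.8
tool_pos: [0.5408, 0.1486, 0.2149]
ee_rot: [3.141, 0.0, 1.8]
wrist_force: [-0.8, 0.6, -0.1]
width: 0.0258
finger_force: 30.0
```

```bash
cat > f.py <<'E'
from h import *
F=[];Z=[]
for _ in range(8):
    o=robot.get_obs();F.append(o["wrist_force"]);Z.append([*o["tool_pos"],*o["ee_rot"]]);robot.snapshot("top")
print(np.mean(F,0).round(2),np.std(F,0).round(2),np.mean(Z,0).round(4),np.std(Z,0)[:3].round(4),o["time"],o["width"],o["finger_force"])
E
python3 f.py
```

```text
[-0.58 -0.12  0.16] [0.68 0.48 0.74] [ 0.5408  0.1486  0.2147  3.1414 -0.      1.7999] [0.     0.     0.0001] 13.15 0.02585625825715983 29.984428882598877
```

move_arm --deltas '[0,0,0,0,0,0.1,1,0,0,0,0,0,0.2,1,0,0,0,0,0,0.3,1,0,0,0,0,0,0.4,1,0,0,0,0,0,0.45,1,0,0,0,0,0,0.45,1,0,0,0,0,0,0.45,1]'

```text
time: 13.9
tool_pos: [0.5408, 0.1486, 0.2103]
ee_rot: [3.141, -0.0, 1.8]
wrist_force: [-2.4, 0.3, 2.3]
width: 0.0258
finger_force: 30.0
```

```bash
python3 f.py
python3 - <<'E'
from h import *
s=snap("scene");save(s,"fin.png",(180,70,380,290,2.5))
E
```

```text
[-1.02 -0.25  2.78] [0.7  0.38 0.74] [ 5.4080e-01  1.4860e-01  2.1010e-01  3.1413e+00 -1.0000e-04  1.7998e+00] [0.     0.     0.0001] 14.25 0.02614403279862118 29.985909461975098
```

View pics/fin.png

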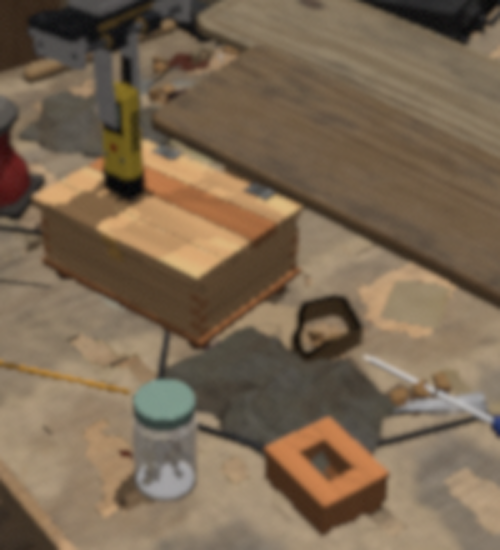

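The meter stands upright on the shut lid at (125,185), the stand is empty and the jar and pencil haven't moved. The net press is about 4.6 N, which is close to half travel, so I'm handing in.

```bash
python3 -c "
from bench import robot
print(robot.close_job())"
```

```text
the job is handed in; nothing more can be done
None
```

I shut the lid and handed the job in with the meter held upright, its pins along the grain and about half-pressed (roughly 4.6 N); by my measurements they are within about 2 mm of the pencil cross, which the meter hid from view at the end.

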